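Seat an angle section on the filing saddle

ROBOT

A 6-joint arm with a two-finger parallel gripper is mounted at the origin on the work surface. World frame = base frame: x ahead of the robot, y to its left, z up, the work surface at z = 0. Lengths are in mm, angles in rad, forces in N, time in s.
With the tool pointing down it reaches from about 300 to 775 mm from the base axis. Payload 14.6 kg.
Tool frame: the origin (TCP) lies on the front face of the gripper's body, between the roots of the fingers; the fingertips stand 97 mm ahead of it and the grasp point (between the pads) lies 78 mm ahead of it; z points along the fingers, y is the line along which they close (so a half turn about z gives the same grasp; the last joint's range is limited). The gripper opens to 94 mm and grips with 3 to 60 N. Pads are 16 mm wide; open, the fingers measure 119 mm over their backs; the gripper's body (75 mm by 177 mm) begins 78 mm behind the grasp point.
Start: joints at [-1.391, 0.3, 1.521, -0, 1.321, -0.067], TCP at [134.36, -533.327, 302.646] pointing down, gripper open.
Joint ranges: [-3.03, 3.03], [-0.79, 2.21], [0.23, 2.52], [-1.04, 4.18], [0, 3.07], [-2.55, 2.55]. Speed limits (rad/s): [2.22, 2.22, 2.57, 3.14, 3.14, 3.14].

INTERFACE

Orientations are given as [roll, pitch, yaw] about the fixed x, y, z axes, in that order (R = Rz(yaw) Ry(pitch) Rx(roll)).
In Python, from cell import * gives the robot as it stands.
- The arm moves only by the tool carry_out, never from a script. Its arguments are lists of equal length, an entry for each row: "slide": the shift along the world's x, y, z scaled (see below), a list of three; "dr": the turn, a rotation vector about the world's x, y, z scaled (see below), a list of three; "gripper": the opening in per cent of the stroke, from 0 (shut) to 100 (fully open). A call has 1 to 10 rows; each row is the pose to reach, as a shift and turn from the pose commanded when the call began, turning the shorter way round; what a row does not reach only later rows make up. The controller multiplies each number of a shift by 0.25 m and each number of a turn by 360 degrees. A row lasts 1/12 s, in which the tool goes at most 41.7 mm and 7.16 degrees, less where a joint would pass 70% of its speed; a pose out of reach is approached as far as the arm can. A call with a number of a shift or a turn outside -1 to 1 is refused whole. A call with a gripper value outside its range is refused whole. The fingers move at their own pace and stop on an object; "newtons" is the grip in N (left out, the last holds). Time passes only in rows, so rows that repeat a pose let the fingers close. It gives the time, the measured TCP pose, the force, the opening and the grip force at its end, in the units of the state.
- read_state(): the state, without advancing time (a new reading comes with each control period).
- camera(name): name is "side" or "top" or "wrist"; returns the picture (384x512x3 uint8, red, green, blue); there is no depth.
- camera_model(name): a dict with "vfov" (degrees; the focal length in pixels is half the picture's height over the tangent of half this angle, whatever the lens; pixels are square), "cx", "cy" (the principal point, pixels), "k1" (the pictures are not rectified: a ray, as slopes to the right and down, at radius r is drawn at 1 + k1 r^2 times it, then the intrinsics apply), "R" (3x3) and "t" (3): a world point X has camera coordinates R X + t. Camera axes: x right, y down, z forward; pixel columns grow to the right and rows downward; lengths in mm; the calibration is good to about 2 mm. A picture is of the moment at which its call begins: read the wrist's pose just before it. camera_model takes no time and is no camera call; for the wrist camera it gives the pose at the moment of the call.
- sign_off(): hands the job in; it is judged then, once.
The state is a dict: "clock": time; "joints": joint angles; "qd": joint speeds; "effort": joint torques, N m; "eef_pos": TCP position; "eef_rot": TCP orientation; "wrist_force": force on the tool from outside, world axes, zero at the start; "moment": the same for the moment, N m; "finger_gap": finger opening in mm; "finger_force": force on a finger pad.
Only numpy, scipy, OpenCV 4.12 (cv2) and the standard library are available. Lean on these libraries where they do the work, as an engineer would, in place of code of your own. Each camera call takes 0.05 s, during which the arm holds its last target. There are 200 camera calls.

TASK

Take the wider of the two aluminium angle offcuts that lie ridge up on the jeweller's bench and nest it over the short steel angle on the wooden filing block, so that its ridge lies along the steel ridge, both its legs lie flat on the steel legs and it overhangs about equally at both ends. Leave the narrower offcut where it lies.

Things in the scene. Friction and masses are not known exactly. Their poses are not given: they have to be found in the camera images.
- section_mid (a point): centre of the wider aluminium angle offcut, to be nested: 68 mm long, legs 40 mm wide, 4 mm thick, square to each other, lying loose like a roof, ridge up; overall 57 wide, 31 high, 56 g. Point midway along, 15.6 mm above its underside, 15.5 below its ridge. x along the ridge, y across, z up. Pinch its two chevron-shaped ends, 68 mm apart, from above just under the ridge, closing along x.
- saddle_ridge (a point): mid-ridge of the steel angle fixed ridge up on the filing block: 40 mm long, legs 40 mm wide, 4 thick; ridge 31 mm above the block, 56 above the bench. Block: light wood, 100 (x) by 80 (y) by 25 mm high, immovable. x along the ridge, y across, z up. With the wider offcut fully home, its centre point is 9.9 mm below this point (ridges 5.7 mm apart) and it overhangs the steel by 14 mm at each end.
- narrow_mid (a point): centre of the narrower aluminium angle offcut, to be left alone: 80 mm long, legs 25 mm wide and 3 mm thick, lying loose on the bench ridge up; 35 mm wide and 20 mm high overall. The point is midway along and half-way up. x along the ridge, y across, z up.
Mind the look-alikes: they are no part of the job. What is shaped like the part that bears section_mid but pink is not meant. There is more than one size of the part that bears saddle_ridge; the job needs the smaller.

How it is judged:
By the outcome, as a careful person would: the job done as asked, in the order asked, and still so for the second after the job is handed in, with the robot touching nothing.
It also fails if it takes over 32 s, if anything falls off the work surface, if the arm or the gripper's body presses on something with over 40 N, if the wrist force passes 120 N, or if a joint passes its speed limit or range.

## Working session

There is one attempt and no reset: what is moved stays moved. The work goes in short steps, Python scripts to look and compute and a tool call to move; the robot and the scene stay as the last step left them, time stands still between calls to the robot, and variables do not carry over. Pictures are saved under pics/ and viewed, at most 10 in all, crops included, and the job is handed in when it is done.

Besides the shell and the picture viewer there is one more tool, called as a command line: name --argument value ..., lists and objects as JSON in quotes. carry_out: Moves the arm, as the interface text tells. Its arguments: {"type":"object","properties":{"slide":{"type":"array","items":{"type":"array","items":{"type":"number","minimum":-1,"maximum":1}}},"dr":{"type":"array","items":{"type":"array","items":{"type":"number","minimum":-1,"maximum":1}}},"gripper":{"type":"array","items":{"type":"number"}},"newtons":{"type":"number"}},"required":["slide","dr","gripper"]}

```bash
mkdir -p pics; cat > h.py <<'E'
from cell import *
import numpy as np, cv2
def save(n,f):
    m=camera_model(n); im=camera(n); cv2.imwrite(f,im[:,:,::-1]); return im,m
def ray(m,u,v):
    f=192/np.tan(np.radians(m['vfov'])/2); d=np.array([(u-m['cx'])/f,(v-m['cy'])/f]); s=d.copy()
    for _ in range(20): s=d/(1+m['k1']*(s@s))
    R=np.array(m['R']);t=np.array(m['t']); return -R.T@t, R.T@np.r_[s,1]
def onz(m,u,v,z):
    c,d=ray(m,u,v); return c+d*(z-c[2])/d[2]
def proj(m,X):
    f=192/np.tan(np.radians(m['vfov'])/2); p=np.array(m['R'])@np.array(X)+np.array(m['t']); s=p[:2]/p[2]
    s=s*(1+m['k1']*(s@s)); return s*f+[m['cx'],m['cy']]
E
python3 - <<'E'
from h import *
a,m=save('top','pics/t.png');b,n=save('side','pics/s.png')
print(m,n,read_state()['eef_rot'],read_state()['clock'])
cv2.imwrite('pics/both.png',cv2.resize(np.hstack([a,b])[:,:,::-1],None,fx=.78,fy=.78))
E
```

```text
{'vfov': 42.98354828236932, 'cx': 252.71956212511566, 'cy': 194.91451742654883, 'k1': 0.015196419142932655, 'R': array([[-0.01966668, -0.99961905,  0.01936415],
       [-0.9918178 ,  0.01706239, -0.12651612],
       [ 0.12613753, -0.02169386, -0.99177553]]), 't': array([  5.45318915, 467.99310356, 990.8771823 ])} {'vfov': 44.821904886170415, 'cx': 253.34566781727295, 'cy': 189.36063195307727, 'k1': 0.006183259279135198, 'R': array([[ 0.99059114, -0.13675915,  0.00511061],
       [-0.09633278, -0.72332139, -0.68375884],
       [ 0.09720689,  0.67683314, -0.72969016]]), 't': array([-491.86410803,  104.34813345,  869.69409832])} [-3.14058648e+00 -5.95523326e-05  2.46818887e-01] 0.1
```

View pics/t.png

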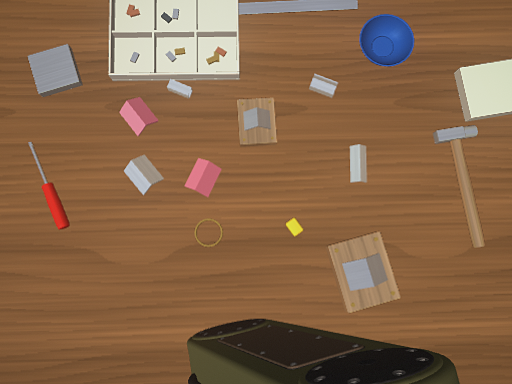

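View pics/s.png

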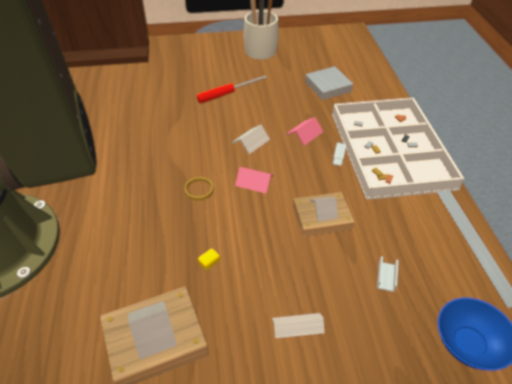

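The offcut could be confused with several things in the top picture:
- Silver roof (143,174): the wide offcut.
- Pink roofs (138,115) and (203,177): decoys.
- (358,163): the narrow offcut.
- (180,88) and (323,85): small channel pieces.

There are two candidate saddles: the small block (257,120) and the large block (364,272). I'll check with crops and measure sizes.

```bash
python3 - <<'E'
from h import *
t=cv2.imread('pics/t.png')
c=lambda u,v,s=38:cv2.resize(t[v-s:v+s,u-s:u+s],(380,380),interpolation=cv2.INTER_CUBIC)
cv2.imwrite('pics/c.png',np.hstack([c(143,174),c(257,120)]))
m=camera_model('top')
for uv in [(237,99),(273,97),(277,143),(239,146)]+[(329,247),(380,232),(399,298),(350,312)]: print(onz(m,*uv,25).round())
print(onz(m,143,174,20),onz(m,257,120,56))
E
```

```text
[677.  26.  25.]
[681. -51.  25.]
[579. -57.  25.]
[574.  24.  25.]
[ 357. -160.   25.]
[ 386. -268.   25.]
[ 250. -300.   25.]
[ 224. -197.   25.]
[517.78618609 227.63597385  20.        ] [621.47741669 -14.58859273  56.        ]
```

View pics/c.png

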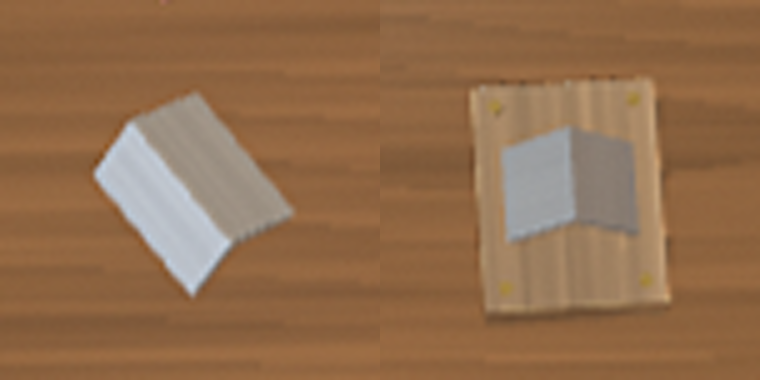

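The left crop shows the silver wide angle, with ridge ends at crop (133,123) and (231,241), i.e. top pixels (131.6,160.6) and (151.2,184.2). The right crop shows the small saddle, with ridge ends at (257.2,107.4) and (257.8,126). Its block measures 100x80, so it is the right one.

```bash
python3 - <<'E'
from h import *
m=camera_model('top')
for a,b,z in [((131.6,160.6),(151.2,184.2),31),((257.2,107.4),(257.8,126),56)]:
    p,q=onz(m,*a,z),onz(m,*b,z); d=p-q; print(p,q,(p+q)/2,np.linalg.norm(d),np.degrees(np.arctan2(d[1],d[0])))
s=read_state();print(s['eef_pos'],s['eef_rot'],s['joints'])
w=camera_model('wrist');print(-w['R'].T@w['t'],w['R'],w['vfov'])
E
```

```text
[544.73018696 249.38552637  31.        ] [494.01758471 208.20061993  31.        ] [519.37388584 228.79307315  31.        ] 65.32966053938244 39.08086970195135
[648.46526543 -15.56572971  56.        ] [608.6595319  -15.98413923  56.        ] [628.56239867 -15.77493447  56.        ] 39.807932480260476 0.6022302446379392
[ 134.3348495  -533.2091637   302.14157434] [-3.14058648e+00 -5.95523326e-05  2.46818887e-01] [-1.39060386e+00  3.00416880e-01  1.52152065e+00 -7.81086363e-06
  1.32066303e+00 -6.66245103e-02]
[ 215.7416568  -511.96866485  382.96791972] [[ 0.24512978 -0.96948888 -0.00164389]
 [-0.92791163 -0.23510778  0.28931702]
 [-0.28087613 -0.06939484 -0.95723192]] 62.995587255024155
```

carry_out --slide '[[0.55,1,0],[0.55,1,0],[0.55,1,0],[0.55,1,0],[0.55,1,0],[0.55,1,0],[0.55,1,0],[0.55,1,0]]' --dr '[[0,0,0.11],[0,0,0.11],[0,0,0.11],[0,0,0.11],[0,0,0.11],[0,0,0.11],[0,0,0.11],[0,0,0.11]]' --gripper '[100,100,100,100,100,100,100,100]'

```text
clock: 0.77
eef_pos: [273.5, -279.4, 302.7]
eef_rot: [3.141, -0.001, 0.942]
wrist_force: [-0.6, -0.6, -0.5]
finger_gap: 94.1
finger_force: 0.0
```

carry_out --slide '[[0.6,1,-0.1],[0.6,1,-0.1],[0.6,1,-0.1],[0.6,1,-0.1],[0.6,1,-0.1],[0.6,1,-0.1],[0.6,1,-0.1],[0.6,1,-0.1]]' --dr '[[0,0,0.11],[0,0,0.11],[0,0,0.11],[0,0,0.11],[0,0,0.11],[0,0,0.11],[0,0,0.11],[0,0,0.11]]' --gripper '[100,100,100,100,100,100,100,100]'

```text
clock: 1.43
eef_pos: [423.7, -28.8, 276.9]
eef_rot: [-3.141, -0.001, 1.634]
wrist_force: [-0.3, -0.9, -0.9]
finger_gap: 93.9
finger_force: 0.0
```

carry_out --slide '[[0.38,1,-0.25],[0.38,1,-0.25],[0.38,1,-0.25],[0.38,1,-0.25],[0.38,1,-0.25],[0.38,1,-0.25],[0.38,1,-0.25],[0.38,1,-0.25],[0.38,1,-0.25]]' --dr '[[0,0,0.098],[0,0,0.098],[0,0,0.098],[0,0,0.098],[0,0,0.098],[0,0,0.098],[0,0,0.098],[0,0,0.098],[0,0,0.098]]' --gripper '[100,100,100,100,100,100,100,100,100]'

```text
clock: 2.18
eef_pos: [516.9, 216.8, 214.1]
eef_rot: [-3.14, -0.0, 2.246]
wrist_force: [-0.3, -0.4, -0.0]
finger_gap: 93.9
finger_force: 0.0
```

```bash
python3 - <<'E'
from h import *
s=read_state();print(s['eef_pos'],s['eef_rot'],s['qd'])
a,m=save('wrist','pics/w1.png')
print(proj(m,[544.7,249.4,31]),proj(m,[494,208.2,31]))
import pickle;pickle.dump(m,open('w1.pkl','wb'))
E
```

```text
[516.88445371 216.83381881 214.07816759] [-3.13972644e+00 -4.95636346e-04  2.24596924e+00] [-0.03205418 -0.04257181  0.02658453 -0.0020946   0.00065385 -0.00838579]
[305.89411806 191.29204601] [231.62729569 191.71889616]
```

View pics/w1.png

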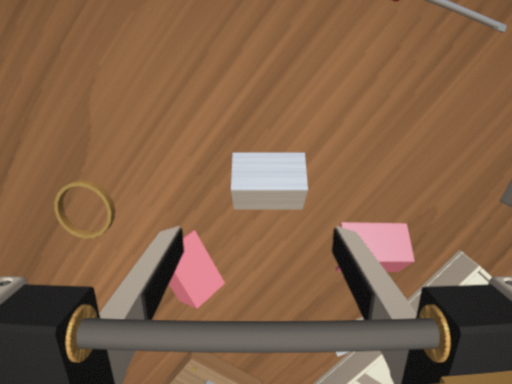

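The wrist view shows the silver angle with its ridge along row ~191, columns 231.5 to 307, as predicted. The pinks are at (195,270) and (390,245), clear of the fingers at the descent point only if they sit far enough out, so I'll check the distance.

```bash
python3 - <<'E'
from h import *
import pickle
m=pickle.load(open('w1.pkl','rb'))
im=cv2.imread('pics/w1.png').astype(int)
# silver mask: low saturation bright in ROI; ridge = biggest row brightness step
r=im[145:217,215:325]; g=r.sum(2)
col=g[:,30:80].mean(1); k=np.argmin(np.diff(col)[20:55])+20; print('ridge row',145+k+.5)
msk=(abs(r[:,:,0]-r[:,:,2])<40)
for rr in (k-4,k+4): c=np.where(msk[rr])[0]; print(c.min()+215,c.max()+216)
c=np.where(msk[k])[0]; v=145+k+.5
p,q=onz(m,c.max()+215.5,v,31),onz(m,c.min()+214.5,v,31); d=p-q
print(p,q,(p+q)/2,np.linalg.norm(d),np.degrees(np.arctan2(d[1],d[0])))
# fingers' pad line endpoints +-60 along 39deg; pink extents on z=0
hsv=cv2.cvtColor(cv2.imread('pics/w1.png'),cv2.COLOR_BGR2HSV)
pk=cv2.inRange(hsv,(160,80,80),(179,255,255)); cs,_=cv2.findContours(pk,0,1)
mid=(p+q)/2; u=d/np.linalg.norm(d); n=np.array([-u[1],u[0],0])
for c in cs:
    if cv2.contourArea(c)>200:
        P=np.array([onz(m,*x[0],15)-mid for x in c]); print('pink along',(P@u).min(),(P@u).max(),'across',(P@n).min(),(P@n).max())
E
```

```text
ridge row 189.5
231 308
232 307
[544.71994084 251.52109469  31.        ] [491.9946029  209.19469987  31.        ] [518.35727187 230.35789728  31.        ] 67.6127573747564 38.756501284059695
pink along 114.22837603077213 149.08281282452555 across -92.07789756840673 -79.55383088049328
pink along -102.98569539723266 -45.67978629064434 across -134.80890769382216 -46.652792391636815
```

carry_out --slide '[[0.006,0.054,-0.12],[0.006,0.054,-0.24],[0.006,0.054,-0.34],[0.006,0.054,-0.42],[0.006,0.054,-0.45],[0.006,0.054,-0.45],[0.006,0.054,-0.45]]' --dr '[[0,0,0],[0,0,0],[0,0,0],[0,0,0],[0,0,0],[0,0,0],[0,0,0]]' --gripper '[100,100,100,100,100,100,100]'

```text
clock: 2.82
eef_pos: [518.8, 229.6, 103.8]
eef_rot: [3.141, 0.0, 2.244]
wrist_force: [-0.2, 0.4, 0.4]
finger_gap: 94.1
finger_force: 0.0
```

carry_out --slide '[[0,0,0],[0,0,0],[0,0,0],[0,0,0],[0,0,0],[0,0,0],[0,0,0],[0,0,0]]' --dr '[[0,0,0],[0,0,0],[0,0,0],[0,0,0],[0,0,0],[0,0,0],[0,0,0],[0,0,0]]' --gripper '[60,60,60,60,60,60,60,60]' --newtons 15

```text
clock: 3.48
eef_pos: [518.5, 230.2, 103.1]
eef_rot: [3.141, 0.0, 2.245]
wrist_force: [-1.9, -0.7, 5.2]
finger_gap: 67.4
finger_force: 15.0
```

carry_out --slide '[[0,0,0.1],[0,0,0.25],[0.05,-0.1,0.4],[0.12,-0.25,0.44],[0.18,-0.4,0.44],[0.24,-0.55,0.44],[0.3,-0.7,0.44],[0.37,-0.85,0.44],[0.44,-1,0.44],[0.44,-1,0.44]]' --dr '[[0,0,0],[0,0,0],[0,0,-0.015],[0,0,-0.03],[0,0,-0.045],[0,0,-0.06],[0,0,-0.075],[0,0,-0.09],[0,0,-0.1055],[0,0,-0.1055]]' --gripper '[60,60,60,60,60,60,60,60,60,60]'

```text
clock: 4.32
eef_pos: [629.9, -26.0, 212.1]
eef_rot: [3.141, 0.001, 1.571]
wrist_force: [-1.3, -0.5, -0.3]
finger_gap: 67.5
finger_force: 15.0
```

carry_out --slide '[[0,-0.15,0],[0,-0.32,0],[0,-0.32,0],[0,-0.32,0],[0,-0.32,0]]' --dr '[[0,0,0],[0,0,0],[0,0,0],[0,0,0],[0,0,0]]' --gripper '[60,60,60,60,60]'

```text
clock: 4.73
eef_pos: [628.3, -99.6, 212.3]
eef_rot: [-3.141, -0.0, 1.582]
wrist_force: [0.1, 0.1, -1.2]
finger_gap: 67.5
finger_force: 15.0
```

```bash
python3 - <<'E'
from h import *
s=read_state();print(s['eef_pos'],s['eef_rot'],s['qd'],s['finger_gap'],s['wrist_force'],s['moment'])
a,m=save('wrist','pics/w2.png')
print(proj(m,[648.5,-15.6,56]),proj(m,[608.7,-16,56]))
import pickle;pickle.dump(m,open('w2.pkl','wb'))
E
```

```text
[628.2592526  -99.5879958  212.33047556] [-3.14102581e+00 -3.27470553e-04  1.58164464e+00] [ 0.02547702 -0.00507874  0.00177569 -0.0002702  -0.00066817  0.00129145] 67.45445670319769 [ 0.1254904   0.07328334 -1.15808594] [-0.03061499 -0.09837677  0.04615074]
[287.78167778 101.85426698] [233.3758301  101.73717359]
```

View pics/w2.png

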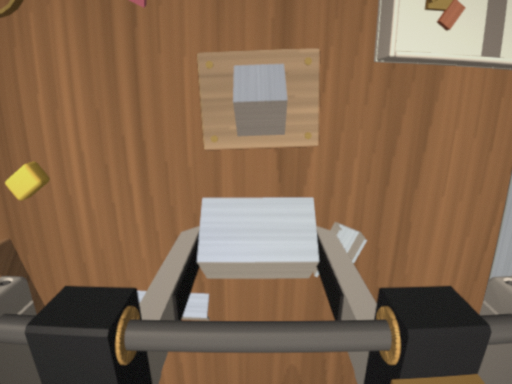

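The wrist view shows the saddle ridge near row 101, columns 233 to 287, as predicted. The held part is level, with its ridge near row 263, columns 198 to 316. Next I'll refine both from this image.

```bash
python3 - <<'E'
from h import *
import pickle
m=pickle.load(open('w2.pkl','rb'))
im=cv2.imread('pics/w2.png').astype(int)
g=im.sum(2).astype(float); sil=abs(im[:,:,0]-im[:,:,2])<35
def ridge(u0,u1,v0,v1,z):
    L=[]
    for u in (u0,u1):
        c=g[v0:v1,u-5:u+6].mean(1); k=np.argmin(np.diff(c)); L.append((u,v0+k+.5))
    v=(L[0][1]+L[1][1])/2
    return L
for nm,(u0,u1,v0,v1,z,a,b) in dict(sad=(243,277,85,115,56,222,300),part=(215,300,250,272,140.2,190,325)).items():
    L=ridge(u0,u1,v0,v1,z); v=int(round((L[0][1]+L[1][1])/2))
    c=np.where(sil[v-3,a:b])[0]+a; c2=np.where(sil[v+3,a:b])[0]+a
    print(nm,L,c.min(),c.max(),c2.min(),c2.max())
    vm=(L[0][1]+L[1][1])/2
    p,q=onz(m,c.max()+.5,vm,z),onz(m,c.min()-.5,vm,z); d=onz(m,*L[1],z)-onz(m,*L[0],z)
    print((p+q)/2,np.linalg.norm(p-q),np.degrees(np.arctan2(d[1],d[0])))
E
```

```text
sad [(243, np.float64(101.5)), (277, np.float64(100.5))] 233 287 234 286
[628.16763525 -15.23844326  56.        ] 40.21256925741249 2.328983921915376
part [(215, np.float64(261.5)), (300, np.float64(261.5))] 190 324 190 324
[627.06774222 -99.51036459 140.2       ] 74.27525607799895 0.6759952234756982
```

```bash
python3 - <<'E'
from h import *
import pickle
m=pickle.load(open('w2.pkl','rb'))
im=cv2.imread('pics/w2.png').astype(float); g=im.sum(2); bl=im[:,:,0]
def edge(ch,u0,u1,v0,v1,sgn,z):
    U=np.arange(u0,u1); V=[]
    for u in U:
        d=np.clip(sgn*np.diff(ch[v0:v1,u]),0,None); k=d.argmax(); w=slice(max(k-2,0),k+3)
        V.append(v0+.5+(np.arange(len(d))[w]*d[w]).sum()/d[w].sum())
    s,c=np.polyfit(U,V,1); r=np.array(V)-s*U-c; ok=abs(r)<1; s,c=np.polyfit(U[ok],np.array(V)[ok],1)
    p,q=onz(m,u0,s*u0+c,z),onz(m,u1,s*u1+c,z); d=q-p
    print((p+q)/2,np.degrees(np.arctan2(d[1],d[0])),ok.mean(),'row',s*(u0+u1)/2+c)
edge(g,238,283,93,110,-1,56)   # ridge
edge(bl,240,280,58,74,1,25+2.8) # far leg edge
edge(bl,240,280,125,142,-1,25) # near leg edge
edge(g,205,312,44,60,1,25)
edge(g,215,310,140,155,-1,25)
edge(g,212,305,250,270,-1,140.2) # part
E
```

```text
[628.51930684 -14.99070901  56.        ] 2.6436689752648355 1.0 row 100.63832677590683
[627.9804421   13.33361432  27.8       ] 2.7187080065946976 1.0 row 64.00895115632684
[628.72835679 -38.27703942  25.        ] -3.0920920728455745 0.2 row 128.90830196570465
[626.60689062  24.68043561  25.        ] 2.7844702848466216 1.0 row 49.76846650220004
[631.02911644 -53.54826013  25.        ] 2.5679891444590517 1.0 row 147.01441890081648
[627.89122951 -99.5658432  140.2       ] 0.9826181329004166 1.0 row 261.7379602983847
```

carry_out --slide '[[0,0.1,0],[0,0.22,0],[0,0.31,0],[0,0.338,-0.06],[0,0.338,-0.14],[0,0.338,-0.22],[0,0.338,-0.26],[0,0.338,-0.26],[0,0.338,-0.26]]' --dr '[[0,0,0.0053],[0,0,0.0053],[0,0,0.0053],[0,0,0.0053],[0,0,0.0053],[0,0,0.0053],[0,0,0.0053],[0,0,0.0053],[0,0,0.0053]]' --gripper '[60,60,60,60,60,60,60,60,60]'

```text
clock: 5.53
eef_pos: [628.5, -14.7, 148.0]
eef_rot: [-3.141, -0.0, 1.616]
wrist_force: [1.3, -0.5, -0.9]
finger_gap: 67.3
finger_force: 15.0
```

carry_out --slide '[[0,0,-0.01],[0,0,-0.02],[0,0,-0.03],[0,0,-0.038],[0,0,-0.044],[0,0,-0.044]]' --dr '[[0,0,0],[0,0,0],[0,0,0],[0,0,0],[0,0,0],[0,0,0]]' --gripper '[60,60,60,60,60,60]'

```text
clock: 6.03
eef_pos: [628.3, -15.4, 136.4]
eef_rot: [-3.141, -0.0, 1.615]
wrist_force: [1.0, 0.1, -0.6]
finger_gap: 67.6
finger_force: 15.0
```

carry_out --slide '[[0,0,-0.003],[0,0,-0.006],[0,0,-0.006],[0,0,-0.006]]' --dr '[[0,0,0],[0,0,0],[0,0,0],[0,0,0]]' --gripper '[60,60,60,60]'

```text
clock: 6.37
eef_pos: [628.4, -15.3, 135.2]
eef_rot: [3.142, 0.0, 1.615]
wrist_force: [-0.3, 0.7, -0.1]
finger_gap: 67.6
finger_force: 15.0
```

carry_out --slide '[[0,0,-0.003],[0,0,-0.004],[0,0,-0.004],[0,0,-0.004]]' --dr '[[0,0,0],[0,0,0],[0,0,0],[0,0,0]]' --gripper '[60,60,60,60]'

```text
clock: 6.7
eef_pos: [628.5, -15.2, 134.6]
eef_rot: [3.141, -0.0, 1.615]
wrist_force: [-1.9, 1.5, 6.1]
finger_gap: 68.0
finger_force: 15.0
```

carry_out --slide '[[0,0,-0.003],[0,0,-0.003],[0,0,-0.003],[0,0,-0.003]]' --dr '[[0,0,0],[0,0,0],[0,0,0],[0,0,0]]' --gripper '[60,60,60,60]' --newtons 4

```text
clock: 7.03
eef_pos: [628.6, -15.2, 133.8]
eef_rot: [3.141, 0.0, 1.615]
wrist_force: [-0.6, 1.2, 4.7]
finger_gap: 68.1
finger_force: 4.0
```

carry_out --slide '[[0,0,0],[0,0,0],[0,0,0],[0,0,0],[0,0,0]]' --dr '[[0,0,0],[0,0,0],[0,0,0],[0,0,0],[0,0,0]]' --gripper '[92,92,92,92,92]'

```text
clock: 7.45
eef_pos: [628.3, -15.4, 133.2]
eef_rot: [-3.141, 0.0, 1.615]
wrist_force: [-0.2, -0.7, 0.2]
finger_gap: 86.6
finger_force: 0.0
```

carry_out --slide '[[0,0,0.05],[0,0,0.12],[0,0,0.24],[0,-0.1,0.32],[0,-0.3,0.32],[0,-0.3,0.32],[0,-0.3,0.32]]' --dr '[[0,0,0],[0,0,0],[0,0,0],[0,0,0],[0,0,0],[0,0,0],[0,0,0]]' --gripper '[92,92,92,92,92,92,92]'

```text
clock: 8.03
eef_pos: [628.2, -92.8, 214.3]
eef_rot: [3.141, 0.0, 1.612]
wrist_force: [0.1, 0.6, 0.5]
finger_gap: 86.4
finger_force: 0.0
```

```bash
python3 - <<'E'
from h import *
s=read_state();print(s['eef_pos'],s['clock'],s['qd'].round(2) if hasattr(s['qd'],'round') else '')
a,m=save('wrist','pics/w3.png'); b,n=save('side','pics/s3.png')
import math
t=math.radians(2.68); d=np.array([math.cos(t),math.sin(t),0]); c=np.array([628.3,-15,61.7])
for k in (34,-34): print(proj(m,c+k*d),proj(n,c+k*d))
u,v=proj(n,c).astype(int)
cr=cv2.resize(b[v-45:v+45,u-45:u+45,::-1],(384,384),interpolation=cv2.INTER_CUBIC)
cr2=cv2.resize(a[20:190,165:350,::-1],(410,384),interpolation=cv2.INTER_CUBIC)
cv2.imwrite('pics/c3.png',np.hstack([cr,cr2]))
E
```

```text
[628.18037025 -92.75541935 214.29162946] 8.0333 [ 0.06  0.01  0.02  0.01 -0.01  0.04]
[309.99428028 110.27966789] [341.35980913 193.62727381]
[216.27136432 110.65505495] [306.50377535 198.39575264]
```

View pics/c3.png

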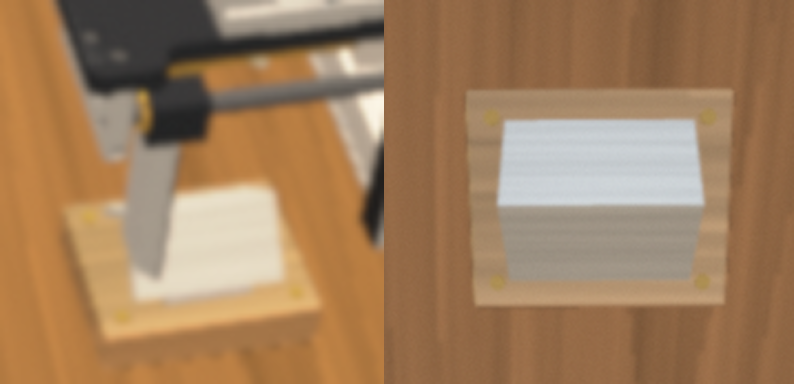

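The crop shows the part nested square on the saddle. Its ridge runs from about (216.4,111) to (309.4,111), against a fully-home prediction of (216.3,110.7) to (310.0,110.3). It is seated and centred, and the gripper is clear.

```bash
python3 -c "
from cell import *
print(sign_off())"
```

```text
the job is handed in; nothing more can be done
None
```

The wider offcut is nested on the small steel angle: in the last wrist image its ridge is within about 1 pixel of the fully-home, centred position. The narrower offcut was never touched, and I handed the job in at about 8 s on the robot clock; no verdict came back.

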